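# Mark a pendant tag through the guard slot

## Task

Turn the selector dial on the blue marking machine to the green mark and let go of it. Then take the red-handled tag carrier out of the wooden rack, lower its blade straight down through the slot in the machine's guard, and keep holding it there hanging upright with its collar about 15 mm above the guard, not set down on it; the program finishes while holding. Leave the other carriers and the things on the bench where they are.

Things in the scene. Friction and masses are not known exactly. Their poses are not given: they have to be found in the camera images.
- marker: Fixed blue marking machine, 200 (x) x 260 (y) x 120 mm high, amber windows, flat top. Origin: centre of its underside; x, y along its sides, z up; its place and yaw vary. The left half (+y) is a hollow guarded chamber with the slot in its aluminium cover; the right half (-y) carries the selector dial on a black panel.
- slot (a point): Centre of the feed slot's mouth, in the machine's flat top, 120 mm above the bench. Axes as the machine's. The slot is 32 mm long (x) and 8 mm wide (y), 2 mm more in all each way than the carrier's blade; around it a 6 mm wide bevel at 45 degrees, so the mouth is 44 x 20 mm at the top; cover 12 mm thick, open chamber below.
- selector (a joint): Selector dial angle in rad, 0 to 1.8, growing clockwise seen from above. Four sprung detents at 0, 0.6, 1.2 and 1.8; between them it falls into the nearer one (up to about 0.07 N m to turn over). The green mark is at 1.2; the start lies below it, at 0 or 0.6 (rarely, by friction, balanced between them).
- selector_grip (a point): On the dial's vertical axis, 37 mm above the machine's top; turns with the dial. Black finger bar, 42 mm along this point's x, 14 mm thick along y; its top is 7 mm above this point. Below it a round skirt (44 mm wide) and base disc (68 mm), tops 23 and 31 mm below this point. White pointer line towards the bar's -x end.
- green_mark (a point): Green dot of 14 mm diameter on the machine's top, 43 mm from the dial's axis, where the white pointer must point (the other three marks are smaller white dots).
- rack: Fixed wooden rack, 210 (x) x 56 (y) x 75 mm high, three slots (34 mm along x, 10 mm along y) at x = -65, 0 and 65 mm. Origin: centre of its underside; its yaw varies. Each slot holds an upright carrier; which is where varies.
- carrier_red: The tag carrier to use (0.1 kg). Origin: centre of its collar's underside, which rests on the rack's top. z up, x along its width. Below: steel blade 30 (x) x 6 (y) mm reaching 60 mm down, its last 10 mm tapering to 20 x 2 mm, with a round brass tag. Above: collar 46 (x) x 24 (y) x 5 mm, then the red handle, 30 (x) x 16 (y) mm, from 5 to 50 mm above the origin.
- carrier_blue: Blue-handled carrier in the rack. Same shape as carrier_red; not to be used.
- carrier_black: Black-handled carrier in the rack. Same shape as carrier_red; not to be used.
- doming_block: Dark steel dome, 80 mm diameter, 46 mm high, bystander. Origin: centre of its underside.
- jar: Glass jar with metal lid, 64 mm diameter, 90 mm high, bystander. Origin: centre of its underside.
- cup: White cup, 70 mm diameter, 75 mm high, bystander. Origin: centre of its underside.
- hammer: Hammer lying on the bench, bystander.
- burnisher: Burnisher (slim tool with a handle) lying on the bench, bystander.
Not all that is in view belongs to the job. What is shaped like the carrier_red but purple or turquoise is not meant.

How it is judged (in metres and radians):
On the way, in this order (a step that is already met when the one before it is completed fails the run):
1. the dial clicks home at the green mark and is let go, while the red carrier still sits in the rack (value of joint selector between 1.08 and 1.32 rad and contact force between the fingers and marker below 0.2 N and distance of carrier_red from where it was at the start of the episode below 0.02 m), for 0.2 s.
2. the red carrier is lifted clear of the rack in the gripper (z of carrier_red in the frame of rack above 0.138 m and contact force between the fingers and carrier_red above 1 N), for 0.1 s.
3. its blade hangs through the guard slot, collar clear of the guard (z of carrier_red in the frame of slot between 0.007 and 0.025 m and horizontal distance between carrier_red and slot below 0.004 m and angle between carrier_red's own z axis and vertical below 0.1 rad and angle between the x axis of carrier_red and the x axis of slot, either way round below 0.15 rad), for 0.3 s.
At the end, for the whole second after the job is handed in: Dial at the green mark (1.2 within 0.12 rad); red carrier gripped and still, blade through the slot: collar 7 to 25 mm above the guard, within 4 mm of the slot centre, 0.10 rad of upright, 0.15 rad of the slot line, under 15 N on the machine (all of step 3 and value of joint selector between 1.08 and 1.32 rad and contact force between the fingers and carrier_red above 1 N and contact force between carrier_red and marker below 15 N and linear speed of carrier_red below 0.02 m/s and angular speed of carrier_red below 0.2 rad/s); the arm keeps its last pose, push and grip.
It fails at once if the blue or black carrier is moved by more than 20 mm (distance of any of carrier_blue, carrier_black from where it was at the start of the episode above 0.02 m).
It fails at once if another thing on the bench is moved by more than 20 mm (distance of any of doming_block, jar, cup, hammer, burnisher from where it was at the start of the episode above 0.02 m).
It also fails if it takes over 72 s, if anything falls off the work surface, if the arm or the gripper's body presses on something with over 40 N, if the wrist force passes 120 N, or if a joint passes its speed limit or range.

## Robot

A 7-joint arm with a two-finger parallel gripper is mounted at the origin on the work surface. World frame = base frame: x ahead of the robot, y to its left, z up, the work surface at z = 0. Lengths are in mm, angles in degrees, forces in N, time in s.
With the tool pointing down it reaches from about 400 to 750 mm from the base axis. Payload 19.5 kg.
Tool frame: the origin (TCP) lies at the very end of the fingers, on their centre line; the grasp point (between the pads) lies 19 mm behind it (r.pinch_z is the distance from the TCP to the grasp point, in mm); z points along the fingers, x is the direction in which the jaws open and shut, and the axes are right-handed (so a half turn about z gives the same grasp; the last joint's range is limited). The gripper opens to 85 mm and grips with 20 to 120 N. Pads are 22 mm wide; open, the fingers measure 114 mm over their backs; the gripper's body (76 mm by 85 mm) begins 54 mm behind the grasp point. The pads swing forward as they close: fully open they stand 13 mm farther back than shut.
Start: joints at [73.585, 40.479, -1.581, 85.061, 1.261, 54.483, -4.326], TCP at [139.353, -557.831, 231.268] pointing down, gripper open.
Joint ranges: [-155.06, 155.06], [-18.47, 123.98], [-90, 86.84], [0, 140.48], [-83.41, 263.41], [0, 116], [-161.91, 161.91]. Speed limits (degrees/s): [108.29, 108.29, 147.25, 147.25, 172.46, 172.46, 172.46].

## Interface

Orientations are given as [roll, pitch, yaw] about the fixed x, y, z axes, in that order (R = Rz(yaw) Ry(pitch) Rx(roll)).
In Python, from station import r gives the robot as it stands.
- The arm moves only by the shell command python3 -m pendant 'ROWS'. ROWS is JSON, a list of rows, each a list of 3 entries, a list of its own where there are three numbers: the opening, from 0 (shut) to 1 (fully open), then the shift along the tool's x, y, z in mm, then the turn, a rotation vector about the tool's x, y, z in degrees. A call has 1 to 5 rows; each row shifts and turns the pose as measured when the row begins, along the tool's axes as they then stand; what a row does not reach is not made up. A row lasts 1/10 s, in which the tool goes at most 50 mm and 8.59 degrees, less where a joint would pass 70% of its speed; a pose out of reach is approached as far as the arm can. A call with a gripper value outside its range is refused whole. The fingers move at their own pace and stop on an object; the grip force is fixed at half the most. Time passes only in rows, so rows that do not move let the fingers close. It gives the time, the measured TCP pose, the force and the opening at its end, in the units of the state.
- r.read_state(): the state, without advancing time (a new reading comes with each control period).
- r.read_camera(name): name is "scene" or "side" or "wrist"; returns a dict with "image" (420x560x3 uint8, blue, green, red), "vfov" (degrees; the focal length in pixels is half the picture's height over the tangent of half this angle, whatever the lens; pixels are square), "cx", "cy" (the principal point, pixels), "D" ([k1, k2, p1, p2, k3] as OpenCV has them; the pictures are not rectified), "R" (3x3) and "t" (3): a world point X has camera coordinates R X + t. Camera axes: x right, y down, z forward; pixel columns grow to the right and rows downward; lengths in mm; the calibration is good to about 2 mm. A picture is of the moment at which its call begins. There is no depth.
- r.close_job(): hands the job in, once; it reports no verdict.
Trained networks look in the newest picture that a camera, given by its name, has taken for a name from the list of things; names that differ only in an ending like _2 or _b are one class to them, and where a whole thing is asked for, a point or a joint stands for the part that bears it (a point fixed in the world has none). Each returns a list of dicts, best first, with "confidence" (0 to 1); they miss things now and then, are a little off and sometimes report something else, mostly with a low value. They report only what shows in the picture. A call takes as long as a camera call. They do not tell look-alikes from the thing itself.
- r.outline_of(name, camera): "region" (420x560 bool, what is visible of it).
- r.mark_of(name, camera): "xyz" ([x, y, z] in mm, in the coordinates of the camera as it stood for that picture, good to about 4 mm: a listed point, or the origin of a listed thing).
The state is a dict: "clock": time; "joint_pos": joint angles; "dq": joint speeds; "joint_efforts": joint torques, N m; "position": TCP position; "tcp_rot": TCP orientation; "wrist_force": force on the tool from outside, world axes, zero at the start; "wrist_torque": the same for the moment, N m; "finger_gap": opening from 0.0 (shut) to 1.0 (fully open).
Only numpy, scipy, OpenCV 4.12 (cv2) and the standard library are available. Lean on these libraries where they do the work, as an engineer would, in place of code of your own. Each camera call takes 0.05 s, during which the arm holds its last target. There are 200 camera calls.

## Working session

There is one attempt and no reset: what is moved stays moved. The work goes in short steps, Python scripts to look and compute and a shell command to move; the robot and the scene stay as the last step left them, time stands still between calls to the robot, and variables do not carry over. Pictures are saved under pics/ and viewed, about 8 in all and at most 12, crops included, and the job is handed in when it is done.

```bash
ls; mkdir -p pics; cat > h.py <<'E'
import numpy as np, cv2
from station import r
from scipy.spatial.transform import Rotation as Ro
def K(c):
    f=c["image"].shape[0]/2/np.tan(np.radians(c["vfov"]/2)); return np.array([[f,0,c["cx"]],[0,f,c["cy"]],[0,0,1.]])
def w(c,xyz): return np.array(c["R"]).T@(np.array(xyz)-np.array(c["t"]))
def ray(c,px,z):
    p=cv2.undistortPoints(np.array(px,float).reshape(-1,1,2),K(c),np.array(c["D"],float)).reshape(-1,2)
    R=np.array(c["R"]);o=-R.T@np.array(c["t"]);d=np.c_[p,np.ones(len(p))]@R
    return o+d*((z-o[2])/d[:,2])[:,None]
def proj(c,X):
    return cv2.projectPoints(np.array(X,float).reshape(-1,1,3),cv2.Rodrigues(np.array(c["R"]))[0],np.array(c["t"],float),K(c),np.array(c["D"],float))[0].reshape(-1,2)
def marks(names,cam,c):
    for n in names:
        for m in r.mark_of(n,cam)[:3]:
            X=w(c,m["xyz"]); print(cam,n,round(m["confidence"],2),X.round(1),proj(c,X).round(0)[0])
def pose():
    s=r.read_state(); print({k:np.round(s[k],2).tolist() for k in("clock","position","tcp_rot","wrist_force","finger_gap","joint_pos")}); return s
E
python3 - <<'E'
from h import *
s=pose()
ims=[]
for n in("scene","side"):
    c=r.read_camera(n); cv2.imwrite(f"pics/{n}0.png",c["image"])
    marks(["marker","slot","selector_grip","green_mark","rack","carrier_red","carrier_blue","carrier_black","jar","cup","doming_block","hammer","burnisher"],n,c)
E
```

```text
pics
{'clock': 0.0, 'position': [139.31, -557.6, 230.82], 'tcp_rot': [180.0, 0.06, -75.97], 'wrist_force': [0.09, -0.16, -0.73], 'finger_gap': 1.01, 'joint_pos': [73.58, 40.52, -1.58, 85.08, 1.26, 54.48, -4.33]}
scene marker 0.89 [ 563.7 -206.9    1.9] [234. 182.]
scene slot 0.59 [ 576.9 -146.7  119.1] [239. 172.]
scene slot 0.46 [ 547.9 -279.5  154.5] [221. 136.]
scene slot 0.38 [ 3.753e+02 -4.502e+02 -4.000e-01] [237. 120.]
scene selector_grip 0.62 [ 548.9 -277.1  153.9] [221. 137.]
scene selector_grip 0.59 [606.7 420.6   1.5] [357. 330.]
scene green_mark 0.87 [ 511.9 -259.3  117.1] [234. 143.]
scene rack 0.68 [507.4 163.9   0.7] [321. 247.]
scene rack 0.57 [ 370.1 -450.4   -2.3] [238. 119.]
scene carrier_red 0.62 [548.8 292.9  15.8] [341. 282.]
scene carrier_red 0.62 [386.7  20.6  14.2] [319. 195.]
scene carrier_red 0.59 [332.1 282.8  14.6] [390. 239.]
scene carrier_blue 0.51 [445.3 174.7  74.6] [341. 225.]
scene carrier_blue 0.5 [ 567.3 -207.4   -0.9] [233. 183.]
scene carrier_blue 0.17 [740.5 270.7   1.7] [284. 319.]
scene carrier_black 0.78 [576.8 156.9  74.1] [303. 245.]
scene
[... 668 characters left out ...]
_red 0.83 [551.  297.1  10.4] [219. 308.]
side carrier_red 0.82 [383.5  21.2  12.9] [325. 268.]
side carrier_red 0.81 [332.  284.1  11. ] [301. 336.]
side carrier_blue 0.62 [448.  171.3  76.9] [280. 272.]
side carrier_black 0.64 [391.6 404.2  -0.6] [251. 367.]
side carrier_black 0.48 [573.6 152.   76.3] [243. 254.]
side jar 0.74 [ 7.390e+02  2.639e+02 -7.000e-01] [172. 281.]
side cup 0.68 [615.7 422.3   2.1] [166. 333.]
side doming_block 0.78 [766.6 101.4   2.2] [201. 249.]
side hammer 0.9 [ 373.7 -454.5   -1. ] [375. 205.]
side hammer 0.48 [767.5  99.4   2.2] [201. 248.]
side burnisher 0.88 [ 3.946e+02  4.027e+02 -1.000e-01] [250. 366.]
side burnisher 0.39 [ 550.8 -282.   158.4] [316. 173.]
```

```bash
python3 - <<'E'
import cv2
a=cv2.imread("pics/scene0.png");b=cv2.imread("pics/side0.png")
A=cv2.resize(a[80:380,180:460],None,fx=1.43,fy=1.43);B=cv2.resize(b[120:420,120:400],None,fx=1.43,fy=1.43)
cv2.imwrite("pics/both0.png",cv2.hconcat([A,B]))
E
```

```text
(no output)
```

View pics/both0.png

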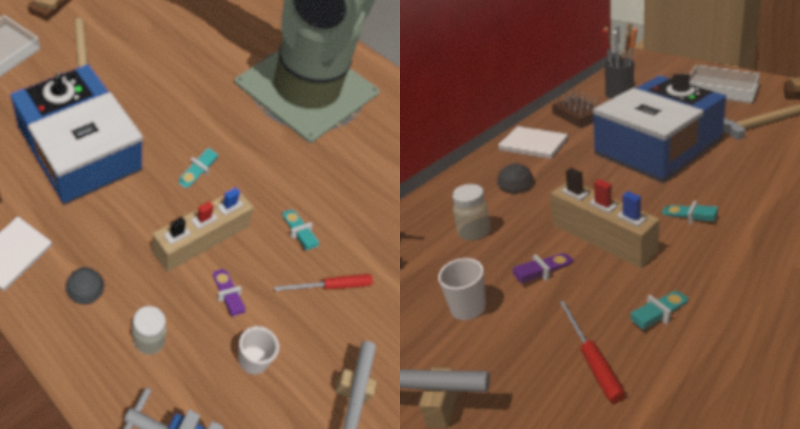

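```bash
cat >> h.py <<'E'
def to(pos,yaw):
    s=r.read_state(); R=Ro.from_euler("xyz",s["tcp_rot"],degrees=True)
    d=np.array(pos)-s["position"]; T=Ro.from_euler("xyz",[180,0,yaw],degrees=True)
    rv=(R.inv()*T).as_rotvec(degrees=True)
    if abs(rv).max()>90: 
        T=Ro.from_euler("xyz",[180,0,yaw+180],degrees=True); rv=(R.inv()*T).as_rotvec(degrees=True)
    print("shift(now)",R.inv().apply(d).round(1),"turn",rv.round(2),"| dist",np.linalg.norm(d).round(1),"clock",s["clock"],"gap",round(s["finger_gap"],3),"F",np.round(s["wrist_force"],1), "pos",np.round(s["position"],1),"rot",np.round(s["tcp_rot"],1))
E
python3 - <<'E'
from h import *
to([500,-285,330],-76)
c=r.read_camera("wrist");R=np.array(c["R"]);print(-R.T@np.array(c["t"]),R.round(2),c["vfov"])
E
```

```text
shift(now) [-177.3 -416.   -98.7] turn [0.   0.01 0.03] | dist 462.9 clock 1.4 gap 1.001 F [-0.8  0.4  0.5] pos [ 139.4 -557.8  231.3] rot [180.   0. -76.]
[ 206.0409979  -541.29021179  374.79005125] [[ 0.24 -0.97  0.  ]
 [-0.93 -0.23  0.27]
 [-0.26 -0.07 -0.96]] 59.56141005866626
```

```bash
python3 -m pendant '[[1,[-18,-42,-14],[0,0,0]],[1,[-18,-42,-14],[0,0,0]],[1,[-18,-42,-14],[0,0,0]],[1,[-18,-42,-14],[0,0,0]],[1,[-18,-42,-14],[0,0,0]]]'; python3 -m pendant '[[1,[-18,-42,-6],[0,0,0]],[1,[-18,-42,-6],[0,0,0]],[1,[-18,-42,-6],[0,0,0]],[1,[-18,-42,-6],[0,0,0]],[1,[-18,-42,-6],[0,0,0]]]'; python3 -c "
from h import *
to([500,-285,330],-76)"
```

```text
clock: 1.95
position: [321.9, -418.2, 301.4]
tcp_rot: [179.8, 0.1, -76.6]
wrist_force: [0.8, -1.0, 0.6]
finger_gap: 0.997
clock: 2.45
position: [512.3, -274.9, 334.5]
tcp_rot: [179.9, -0.1, -76.6]
wrist_force: [0.6, -1.1, 0.1]
finger_gap: 1.001
shift(now) [ 6.9 14.3  4.5] turn [ 0.05 -0.05 -0.59] | dist 16.5 clock 2.45 gap 1.001 F [ 0.6 -1.1  0.1] pos [ 512.3 -274.9  334.5] rot [ 1.799e+02 -1.000e-01 -7.660e+01]
```

```bash
python3 - <<'E'
from h import *
c=r.read_camera("wrist");cv2.imwrite("pics/w1.png",c["image"])
marks(["slot","selector_grip","green_mark","marker"],"wrist",c)
print(proj(c,[[552,-278,157],[512,-259,120],[576,-147,120]]).round())
E
```

```text
wrist slot 0.88 [ 574.5 -150.9  121.1] [160.  79.]
wrist selector_grip 0.97 [ 554.  -281.3  157.4] [293. 137.]
wrist marker 0.75 [ 562.8 -202.2   -1.2] [228. 104.]
[[289. 139.]
 [259. 170.]
 [156.  77.]]
```

View pics/w1.png

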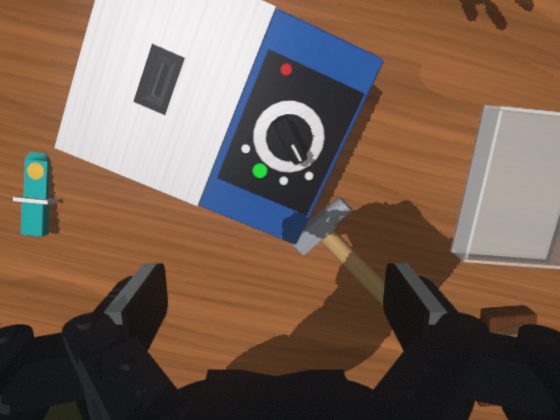

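```bash
python3 - <<'E'
from h import *
c=r.read_camera("wrist")
im=c["image"]; 
a=cv2.resize(im[80:200,220:350],None,fx=4,fy=4,interpolation=cv2.INTER_CUBIC); b=cv2.resize(im[30:130,110:210],None,fx=2.7,fy=4.8*1,interpolation=cv2.INTER_CUBIC)
cv2.imwrite("pics/w1c.png",a)
D=ray(c,[[260,171],[246,148],[284,181],[309,176]],120);print("dots",D.round(1))
A=np.c_[2*D[:,:2],np.ones(4)];x=np.linalg.lstsq(A,(D[:,:2]**2).sum(1),rcond=None)[0];print("circle",x[:2],np.sqrt(x[2]+x[:2]@x[:2]))
d=D[:,:2]-x[:2];print("dotang",np.degrees(np.arctan2(d[:,1],d[:,0])))
P=ray(c,[[303,160],[292,137]],162);print("ptr",P.round(1))
S=ray(c,[[152,44],[185,57],[163,115],[134,102]],120);print("slot",S.mean(0).round(1),S.round(1))
E_=ray(c,[[275,8],[198,206],[382,60],[298,245],[55,148]],120);e=E_-E_[1]
print("edges",E_.round(1),np.degrees(np.arctan2(*(E_[0]-E_[1])[1::-1])),np.degrees(np.arctan2(*(E_[1]-E_[4])[1::-1])))
E
```

```text
dots [[ 509.8 -262.2  120. ]
 [ 528.7 -243.9  120. ]
 [ 505.5 -287.6  120. ]
 [ 516.1 -310.5  120. ]]
circle [ 547.26165805 -281.85964562] 42.23236643870212
dotang [ 152.2531599   116.04531925 -172.19543888 -137.39926202]
ptr [[ 535.8 -296.   162. ]
 [ 552.6 -282.   162. ]]
slot [ 571.7 -151.2  120. ] [[ 601.4 -140.6  120. ]
 [ 597.2 -172.   120. ]
 [ 541.2 -160.4  120. ]
 [ 546.9 -131.7  120. ]]
edges [[ 655.9 -242.6  120. ]
 [ 460.3 -208.9  120. ]
 [ 636.6 -348.1  120. ]
 [ 442.6 -318.1  120. ]
 [ 486.   -60.9  120. ]] -9.768708684094495 -99.8620413939517
```

View pics/w1c.png

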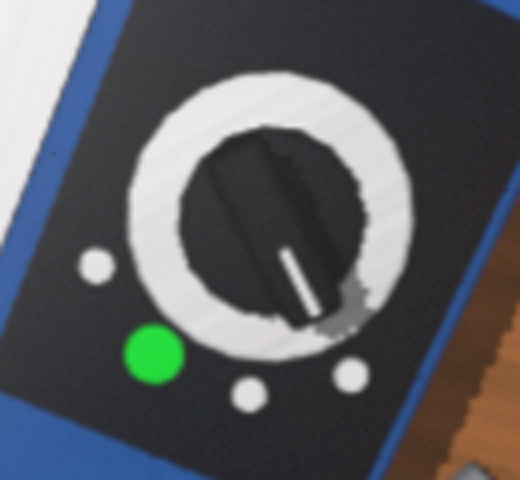

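```bash
python3 - <<'E'
from h import *
c=r.read_camera("wrist")
print("ring",ray(c,[[287.7,134]],126))
B=ray(c,[[278.3,118.3],[298,159]],164);print("bar",B,B.mean(0),np.degrees(np.arctan2(*(B[1]-B[0])[1::-1])),np.linalg.norm(B[1]-B[0]))
L=ray(c,[[291.5,142.5],[299.3,158.5]],164);print("line",L,np.degrees(np.arctan2(*(L[1]-L[0])[1::-1])))
to([552,-281,250],-50)
E
```

```text
ring [[ 551.22246568 -280.25036322  126.        ]]
bar [[ 564.79253431 -267.4781863   164.        ]
 [ 535.52709011 -291.86270077  164.        ]] [ 550.15981221 -279.67044354  164.        ] -140.1983063687239 38.09292283104841
line [[ 547.87843804 -283.03387939  164.        ]
 [ 536.20226656 -292.84142276  164.        ]] -139.9710085931825
shift(now) [ 13.1 -40.   84. ] turn [  0.1   -0.03 -26.68] | dist 94.0 clock 2.8 gap 0.999 F [-0.3 -0.5 -0.2] pos [ 510.1 -277.3  334.1] rot [179.9  -0.  -76.7]
```

```bash
python3 -m pendant '[[0.6,[4,-11,16],[0,0,-6.7]],[0.6,[4,-10,26],[0,0,-6.7]],[0.6,[4,-10,26],[0,0,-6.7]],[0.6,[4,-9,30],[0,0,-6.7]],[0.6,[0,0,0],[0,0,0]]]'; python3 -c "
from h import *
to([551,-280,142],-50);print(r.pinch_z)"
```

```text
clock: 3.3
position: [551.1, -281.5, 234.6]
tcp_rot: [179.9, -0.2, -49.4]
wrist_force: [-0.4, 0.1, 0.7]
finger_gap: 0.601
shift(now) [-1.5 -1.1 92.6] turn [ 0.08 -0.18  0.64] | dist 92.6 clock 3.3 gap 0.601 F [-0.4  0.1  0.7] pos [ 551.1 -281.5  234.6] rot [179.9  -0.2 -49.4]
18.700000000000003
```

```bash
python3 -m pendant '[[0.6,[-1,-1,40],[0,0,0.6]],[0.6,[0,0,35],[0,0,0]],[0.6,[0,0,14],[0,0,0]],[0.6,[0,0,0],[0,0,0]]]'; python3 -c "
from h import *
to([551,-280,142],-50)"; python3 -m pendant '[[0,[0,0,0],[0,0,0]],[0,[0,0,0],[0,0,0]],[0,[0,0,0],[0,0,0]],[0,[0,0,0],[0,0,0]],[0,[0,0,0],[0,0,0]]]'
```

```text
clock: 3.7
position: [549.9, -285.0, 148.8]
tcp_rot: [180.0, -0.5, -51.2]
wrist_force: [0.8, 0.6, 0.6]
finger_gap: 0.603
shift(now) [-3.3 -4.   6.8] turn [ 0.05 -0.51 -1.16] | dist 8.5 clock 3.7 gap 0.603 F [0.8 0.6 0.6] pos [ 549.9 -285.   148.8] rot [180.   -0.5 -51.2]
clock: 4.2
position: [546.7, -282.4, 153.1]
tcp_rot: [179.9, -0.0, -51.5]
wrist_force: [9.2, -4.9, -29.2]
finger_gap: 0.141
```

```bash
python3 -m pendant '[[0.5,[0,0,0],[0,0,0]],[0.5,[0,0,0],[0,0,0]],[0.5,[0,0,0],[0,0,0]]]'; python3 -c "
from h import *
to([551,-280,145],-50)"
```

```text
clock: 4.5
position: [547.5, -283.2, 155.6]
tcp_rot: [180.0, -0.2, -51.6]
wrist_force: [-0.8, -1.2, 0.4]
finger_gap: 0.505
shift(now) [-0.4 -4.8 10.6] turn [ 0.03 -0.24 -1.61] | dist 11.6 clock 4.5 gap 0.505 F [-0.8 -1.2  0.4] pos [ 547.5 -283.2  155.6] rot [180.   -0.2 -51.6]
```

```bash
python3 -m pendant '[[0.5,[0,-5,11],[0,0,-1]],[0.5,[0,0,1],[0,0,0]]]'; python3 -c "
from h import *
to([551,-280,145],-50)"
```

```text
clock: 4.7
position: [552.2, -280.1, 143.7]
tcp_rot: [-180.0, -0.3, -50.5]
wrist_force: [-0.2, 1.0, -0.3]
finger_gap: 0.499
shift(now) [-0.8  0.8 -1.3] turn [-0.02 -0.34 -0.54] | dist 1.7 clock 4.7 gap 0.499 F [-0.2  1.  -0.3] pos [ 552.2 -280.1  143.7] rot [-180.    -0.3  -50.5]
```

```bash
python3 -m pendant '[[0,[0,0,0],[0,0,0]],[0,[0,0,0],[0,0,0]],[0,[0,0,0],[0,0,0]],[0,[0,0,0],[0,0,8]]]'; python3 -c "
from h import *
to([551,-280,145],-118.8)"
```

```text
clock: 5.1
position: [551.5, -278.9, 143.7]
tcp_rot: [-180.0, -0.1, -58.5]
wrist_force: [1.3, -1.7, -7.8]
finger_gap: 0.15
shift(now) [ 0.7  1.  -1.3] turn [-0.11 -0.12 60.27] | dist 1.7 clock 5.1 gap 0.15 F [ 1.3 -1.7 -7.8] pos [ 551.5 -278.9  143.7] rot [-1.80e+02 -1.00e-01 -5.85e+01]
```

Good; low forces and the turn is under way.

```bash
python3 -m pendant '[[0,[0,0,0],[0,0,8.5]],[0,[0,0,0],[0,0,8.5]],[0,[0,0,0],[0,0,8.5]],[0,[0,0,0],[0,0,8.5]]]'; python3 -c "
from h import *
to([551,-280,144],-118.8)"
```

```text
clock: 5.5
position: [551.4, -279.2, 143.7]
tcp_rot: [-179.9, -0.1, -93.2]
wrist_force: [0.2, 0.5, -3.2]
finger_gap: 0.146
shift(now) [ 0.8  0.4 -0.3] turn [-0.16 -0.07 25.63] | dist 0.9 clock 5.5 gap 0.146 F [ 0.2  0.5 -3.2] pos [ 551.4 -279.2  143.7] rot [-1.799e+02 -1.000e-01 -9.320e+01]
```

```bash
python3 -m pendant '[[0,[0,0,0],[0,0,8.5]],[0,[0,0,0],[0,0,8.5]],[0,[0,0,0],[0,0,8.5]],[0,[0,0,0],[0,0,0]]]'; python3 -c "
from h import *
to([551,-280,144],-118.8)"; python3 -m pendant '[[0.5,[0,0,0],[0,0,0]],[0.5,[0,0,0],[0,0,0]],[0.5,[0,0,0],[0,0,0]]]';  python3 -m pendant '[[0.5,[0,0,-30],[0,0,0]],[0.5,[0,20,-40],[0,0,0]],[0.5,[0,20,-40],[0,0,0]],[0.5,[0,0,-35],[0,0,0]],[0.5,[0,0,0],[0,0,0]]]'; python3 - <<'E'
from h import *
c=r.read_camera("wrist"); p=proj(c,[551,-280,140])[0];print(p); x,y=[int(max(v-75,0)) for v in p]
im=cv2.resize(c["image"],None,fx=1.2,fy=1.2);cv2.imwrite("pics/w2.png",im)
marks(["slot","selector_grip","green_mark"],"wrist",c)
to([571,-150,270],-118.8)
E
```

```text
clock: 5.9
position: [551.3, -279.4, 143.7]
tcp_rot: [-179.8, -0.1, -119.1]
wrist_force: [0.5, -0.1, -0.6]
finger_gap: 0.147
shift(now) [ 0.7 -0.  -0.3] turn [-0.17 -0.08 -0.32] | dist 0.8 clock 5.9 gap 0.147 F [ 0.5 -0.1 -0.6] pos [ 551.3 -279.4  143.7] rot [-1.798e+02 -1.000e-01 -1.191e+02]
clock: 6.2
position: [551.4, -279.3, 143.8]
tcp_rot: [-179.8, -0.1, -118.5]
wrist_force: [-0.3, 0.7, -0.0]
finger_gap: 0.501
clock: 6.7
position: [513.9, -259.6, 293.7]
tcp_rot: [-179.9, -0.0, -118.0]
wrist_force: [-0.1, -0.3, -0.1]
finger_gap: 0.504
[275.26284734 136.81428632]
wrist slot 0.92 [ 573.  -150.2  121. ] [134. 183.]
wrist slot 0.68 [ 567.7 -200.4    5.1] [208. 146.]
wrist green_mark 0.92 [ 510.7 -261.   121.9] [278. 186.]
shift(now) [-123.4    0.    18.3] turn [ 0.32 -0.06  0.7 ] | dist 124.7 clock 6.9 gap 0.501 F [-0.1 -0.5 -0. ] pos [ 513.  -258.9  288.5] rot [ 1.797e+02 -1.000e-01 -1.181e+02]
```

View pics/w2.png

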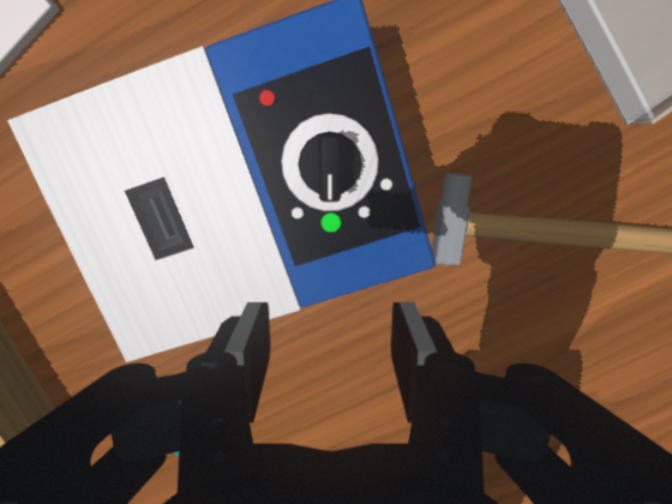

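```bash
python3 -m pendant '[[0.7,[-36,14,20],[0,0,-6.5]],[0.7,[-36,10,25],[0,0,-6.5]],[0.7,[-35,6,25],[0,0,-6.5]],[0.7,[0,0,10],[0,0,0]],[0.7,[0,0,0],[0,0,0]]]'; python3 - <<'E'
from h import *
to([525,-145,200],-98.5)
c=r.read_camera("wrist"); p=proj(c,[573,-150,120])[0];print(p)
im=c["image"];x,y=[int(v-60) for v in p];x=max(x,0);y=max(y,0)
cr=im[y:y+120,x:x+120];cv2.imwrite("pics/w3.png",cv2.resize(cr,None,fx=5,fy=5,interpolation=cv2.INTER_CUBIC));print(x,y)
marks(["slot","selector_grip"],"wrist",c)
np.save("w3.npy",np.array([c],dtype=object),allow_pickle=True)
E
```

```text
clock: 7.4
position: [522.8, -144.0, 200.7]
tcp_rot: [179.3, 0.1, -97.7]
wrist_force: [0.3, -0.4, 0.9]
finger_gap: 0.699
shift(now) [ 0.7 -2.3  0.6] turn [0.73 0.06 0.79] | dist 2.5 clock 7.4 gap 0.699 F [ 0.3 -0.4  0.9] pos [ 522.8 -144.   200.7] rot [ 1.793e+02  1.000e-01 -9.770e+01]
[273.48420825 131.6549994 ]
213 71
wrist slot 0.97 [ 573.6 -147.4  124.4] [269. 132.]
wrist slot 0.54 [ 5.669e+02 -1.981e+02 -5.000e-01] [327. 119.]
wrist selector_grip 0.7 [ 557.7 -280.1  157.5] [530. 135.]
```

View pics/w3.png

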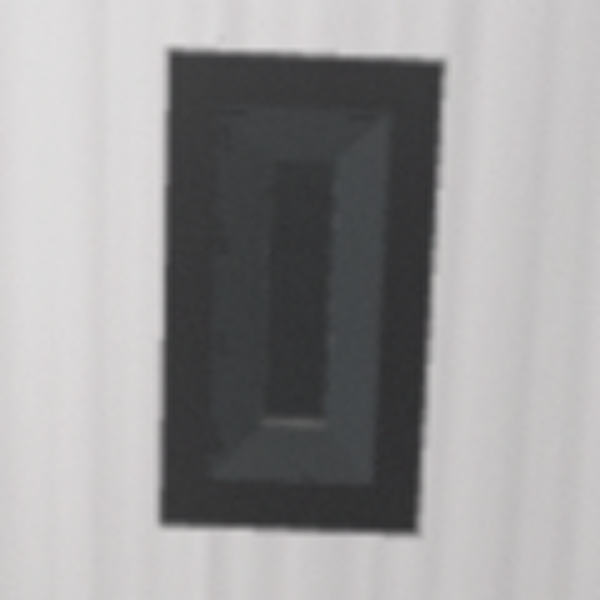

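```bash
python3 - <<'E'
from h import *
c=np.load("w3.npy",allow_pickle=True)[0]
for q,z in(([(168,49),(445,61),(417,534),(161,524)],120),([(217,110),(393,115),(375,482),(210,478)],120),([(275,163),(333,160),(326,415),(266,415)],114)):
    P=ray(c,(np.array(q)+.5)/5-.5+[213,71],z);e=(P[0]+P[1]-P[2]-P[3])/2;print(P.mean(0).round(1),np.degrees(np.arctan2(e[1],e[0])).round(1),np.linalg.norm(e).round(1),np.linalg.norm(P[0]-P[1]).round(1))
to([470,166,250],-98.5)
E
```

```text
[ 573.8 -149.3  120. ] -10.0 56.1 32.1
[ 573.6 -149.4  120. ] -9.8 43.5 20.6
[ 574.3 -149.6  114. ] -9.7 30.7 7.0
shift(now) [-301.    95.9  -46.2] turn [0.55 0.03 0.66] | dist 319.2 clock 7.55 gap 0.7 F [-0.8  0.1  0.6] pos [ 523.5 -145.2  202.7] rot [179.5   0.  -97.8]
```

```bash
python3 -m pendant '[[0.7,[-43,14,-10],[0,0,0]],[0.7,[-43,14,-10],[0,0,0]],[0.7,[-43,14,-7],[0,0,0]],[0.7,[-43,14,-7],[0,0,0]],[0.7,[-43,14,-7],[0,0,0]]]';python3 -m pendant '[[0.7,[-43,14,-3],[0,0,0]],[0.7,[-40,10,-3],[0,0,0]],[0.7,[0,0,0],[0,0,0]]]'; python3 - <<'E'
from h import *
to([470,166,250],-98.5)
c=r.read_camera("wrist")
cv2.imwrite("pics/w4.png",cv2.resize(c["image"],None,fx=1.4,fy=1.4))
marks(["carrier_red","carrier_blue","carrier_black","rack"],"wrist",c)
for m in r.outline_of("carrier_red","wrist")[:3]: print(m["confidence"],np.argwhere(m["region"]).mean(0)[::-1])
np.save("w4.npy",np.array([c],dtype=object),allow_pickle=True)
E
```

```text
clock: 8.05
position: [485.4, 74.8, 247.2]
tcp_rot: [179.7, -0.1, -98.9]
wrist_force: [0.8, 1.1, 0.5]
finger_gap: 0.702
clock: 8.35
position: [473.9, 168.0, 256.2]
tcp_rot: [179.9, 0.1, -98.7]
wrist_force: [0.3, -1.5, -0.2]
finger_gap: 0.701
shift(now) [2.6 3.6 6.2] turn [ 0.08  0.12 -0.25] | dist 7.6 clock 8.35 gap 0.701 F [ 0.3 -1.5 -0.2] pos [473.9 168.  256.2] rot [ 1.799e+02  1.000e-01 -9.870e+01]
wrist carrier_red 0.93 [333.3 288.4  11.9] [193. 299.]
wrist carrier_red 0.86 [502.2 152.8  75.5] [287. 147.]
wrist carrier_red 0.82 [552.5 294.6  13.2] [142. 113.]
wrist carrier_blue 0.75 [440.8 168.6  73.8] [280. 215.]
wrist carrier_black 0.9 [573.9 154.7  73.4] [273.  62.]
wrist rack 0.76 [509.1 166.5   1.4] [272. 134.]
0.95 [224.05257836 301.14155713]
0.66 [415.08985411 221.05570292]
0.64 [275.67070707 143.17441077]
```

View pics/w4.png

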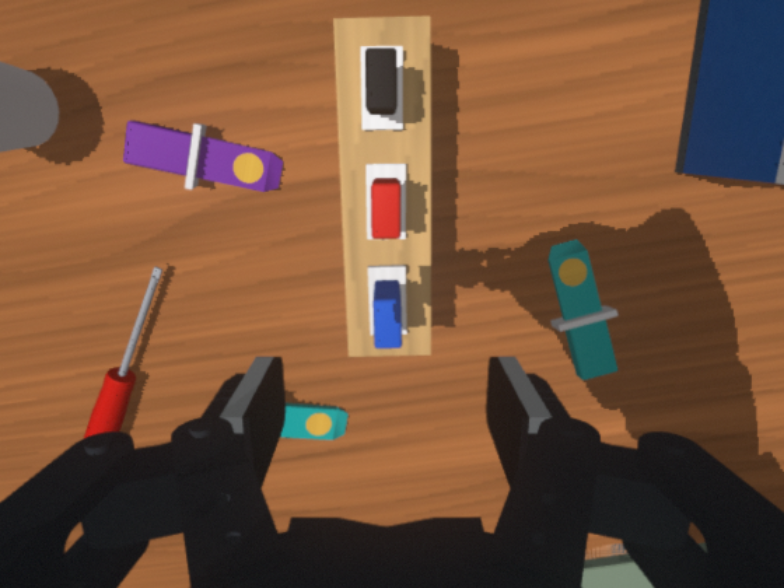

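The picture shows the rack with black (381,85), red (385,208) and blue (387,315). Lying look-alikes are purple (200,160) and turquoise (583,305) and (315,424). Only the middle rack carrier at (385,208) has a red handle and stands upright, so that is the target, and this enlarged view confirms it.

```bash
python3 - <<'E'
from h import *
c=np.load("w4.npy",allow_pickle=True)[0]
im=c["image"].astype(int);b,g,rr=im[...,0],im[...,1],im[...,2]
m=((rr>150)&(g<60)&(b<60)).astype(np.uint8);m[:,:200]=0;m[200:]=0
print("red blob",cv2.boundingRect(m),m.sum())
P=ray(c,np.array([(368,164),(405,164),(406,239),(367,240)])/1.4,80);print("collar",P.mean(0).round(1),P.round(1))
x,y,w_,h_=cv2.boundingRect(m)
Q=ray(c,[[ (372+400)/2/1.4,180/1.4]],125);print("handle top far edge mid",Q)
Q=ray(c,[[ (372+400)/2/1.4,(180+238)/2/1.4]],118);print("handle mid",Q)
R=ray(c,np.array([(334,18),(431,16),(431,355),(349,355)])/1.4,75);print("rack",R.round(1),R.mean(0))
B=ray(c,np.array([(382,87),(387,300)])/1.4,80);print(B, np.degrees(np.arctan2(*(B[0]-B[1])[1::-1])))
to([510,163,130],-98.2)
E
```

```text
red blob (266, 131, 20, 39) 458
collar [506.4 162.2  80. ] [[531.1 169.8  80. ]
 [527.7 147.6  80. ]
 [481.9 153.5  80. ]
 [485.  177.9  80. ]]
handle top far edge mid [[523.072045   159.99303468 125.        ]]
handle mid [[507.17244051 162.43010491 118.        ]]
rack [[615.5 176.2  75. ]
 [608.  120.7  75. ]
 [399.  147.9  75. ]
 [407.5 203.3  75. ]] [507.49447286 162.0046934   75.        ]
[[573.36843384 154.61721295  80.        ]
 [443.97896109 171.45141441  80.        ]] -7.412821202491754
shift(now) [ -6.9 -34.8 125.6] turn [ 0.09 -0.04 -0.98] | dist 130.5 clock 8.65 gap 0.701 F [ 0.2 -0.4 -0.8] pos [474.8 161.8 255.6] rot [179.9  -0.  -99.2]
```

```bash
python3 -m pendant '[[0.6,[-4,-17,20],[0,0,-1.7]],[0.6,[-4,-16,35],[0,0,0]],[0.6,[0,0,40],[0,0,0]]]'; python3 -c "
from h import *
to([507.5,162.3,90],-97.4)"
```

```text
clock: 8.95
position: [512.8, 162.8, 162.4]
tcp_rot: [-179.6, 0.2, -97.7]
wrist_force: [1.4, -0.3, 0.3]
finger_gap: 0.602
shift(now) [ 1.4  5.7 72.3] turn [-0.38  0.2  -0.27] | dist 72.6 clock 8.95 gap 0.602 F [ 1.4 -0.3  0.3] pos [512.8 162.8 162.4] rot [-179.6    0.2  -97.7]
```

```bash
python3 -m pendant '[[0.6,[1,6,20],[-0.4,0.2,-0.3]],[0.6,[0,0,0],[0,0,0]]]'; python3 -c "
from h import *
to([507.5,162.3,90],-97.4)"
```

```text
clock: 9.15
position: [505.9, 159.9, 137.8]
tcp_rot: [179.7, -0.2, -97.6]
wrist_force: [-0.3, 0.7, 0.9]
finger_gap: 0.603
shift(now) [-2.8 -1.6 47.8] turn [ 0.32 -0.18 -0.17] | dist 47.9 clock 9.15 gap 0.603 F [-0.3  0.7  0.9] pos [505.9 159.9 137.8] rot [179.7  -0.2 -97.6]
```

```bash
python3 -m pendant '[[0.6,[-2.5,-1.5,22],[0.3,-0.2,0]],[0.6,[0,0,20],[0,0,0]],[0.6,[0,0,4],[0,0,0]],[0.6,[0,0,0],[0,0,0]]]'; python3 -c "
from h import *
to([507.5,162.3,90],-97.4)"
```

```text
clock: 9.55
position: [510.6, 160.0, 94.5]
tcp_rot: [-179.7, 0.1, -97.8]
wrist_force: [-0.9, 0.3, 0.5]
finger_gap: 0.604
shift(now) [-1.8  3.4  4.5] turn [-0.26  0.11 -0.44] | dist 5.9 clock 9.55 gap 0.604 F [-0.9  0.3  0.5] pos [510.6 160.   94.5] rot [-1.797e+02  1.000e-01 -9.780e+01]
```

```bash
python3 -m pendant '[[0.5,[-1.8,3.4,3],[-0.3,0.1,-0.4]],[0.3,[0,0,0],[0,0,0]]]'; python3 -c "
from h import *
to([507.5,162.3,90],-97.4)"
```

```text
clock: 9.75
position: [508.2, 162.4, 93.5]
tcp_rot: [-179.9, 0.1, -97.4]
wrist_force: [0.3, 0.6, 0.1]
finger_gap: 0.341
shift(now) [0.2 0.7 3.5] turn [-0.06  0.07 -0.04] | dist 3.6 clock 9.75 gap 0.341 F [0.3 0.6 0.1] pos [508.2 162.4  93.5] rot [-1.799e+02  1.000e-01 -9.740e+01]
```

```bash
python3 -m pendant '[[0,[0,0,0],[0,0,0]],[0,[0,0,0],[0,0,0]],[0,[0,0,0],[0,0,0]],[0,[0,0,0],[0,0,0]],[0,[0,0,0],[0,0,0]]]';  python3 -c "
from h import *
to([507.5,162.3,180],-97.4)"
```

```text
clock: 10.25
position: [508.7, 162.7, 95.0]
tcp_rot: [-179.8, 0.1, -97.4]
wrist_force: [-0.4, 0.3, -1.6]
finger_gap: 0.18
shift(now) [  0.3   0.9 -85. ] turn [-0.15  0.12 -0.03] | dist 85.0 clock 10.25 gap 0.18 F [-0.4  0.3 -1.6] pos [508.7 162.7  95. ] rot [-1.798e+02  1.000e-01 -9.740e+01]
```

```bash
python3 -m pendant '[[0,[0,0,-15],[0,0,0]],[0,[0,0,-35],[0,0,0]],[0,[0,0,-40],[0,0,0]],[0,[0,0,-35],[0,0,0]],[0,[0,0,-20],[0,0,0]]]';  python3 -c "
from h import *
to([575,-149,240],-99.8)"
```

```text
clock: 10.75
position: [507.1, 161.6, 242.6]
tcp_rot: [179.9, -0.1, -97.5]
wrist_force: [0.4, -0.5, -2.0]
finger_gap: 0.178
shift(now) [ 299.2 -107.6    2.6] turn [ 0.12 -0.06  2.34] | dist 318.0 clock 10.75 gap 0.178 F [ 0.4 -0.5 -2. ] pos [507.1 161.6 242.6] rot [ 1.799e+02 -1.000e-01 -9.750e+01]
```

```bash
python3 -m pendant '[[0,[20,-8,0],[0,0,0.5]],[0,[38,-14,0],[0,0,0.5]],[0,[40,-14,0],[0,0,0.5]],[0,[40,-14,0],[0,0,0.5]],[0,[40,-14,0],[0,0,0.3]]]'; python3 -m pendant '[[0,[40,-14,0],[0,0,0]],[0,[40,-14,0],[0,0,0]],[0,[25,-9,0],[0,0,0]],[0,[10,-4,0],[0,0,0]],[0,[0,0,0],[0,0,0]]]';  python3 - <<'E'
from h import *
to([575,-149,225],-99.8)
c=r.read_camera("wrist");cv2.imwrite("pics/w5.png",cv2.resize(c["image"],None,fx=1.4,fy=1.4))
marks(["slot","carrier_red"],"wrist",c)
np.save("w5.npy",np.array([c],dtype=object),allow_pickle=True)
E
```

```text
clock: 11.25
position: [545.4, -23.3, 245.4]
tcp_rot: [-179.9, 0.2, -99.2]
wrist_force: [0.4, 0.5, -1.7]
finger_gap: 0.18
clock: 11.75
position: [566.6, -154.5, 244.4]
tcp_rot: [-180.0, 0.1, -99.7]
wrist_force: [0.3, 1.6, -2.4]
finger_gap: 0.176
shift(now) [-6.8 -7.4 19.4] turn [-0.02  0.11  0.15] | dist 21.8 clock 11.75 gap 0.176 F [ 0.3  1.6 -2.4] pos [ 566.6 -154.5  244.4] rot [-1.80e+02  1.00e-01 -9.97e+01]
wrist slot 0.75 [ 575.4 -148.6  124.3] [265. 188.]
wrist slot 0.19 [ 560.8 -161.   224.1] [290. 259.]
wrist carrier_red 0.91 [ 561.5 -158.5  227.4] [285. 262.]
```

View pics/w5.png

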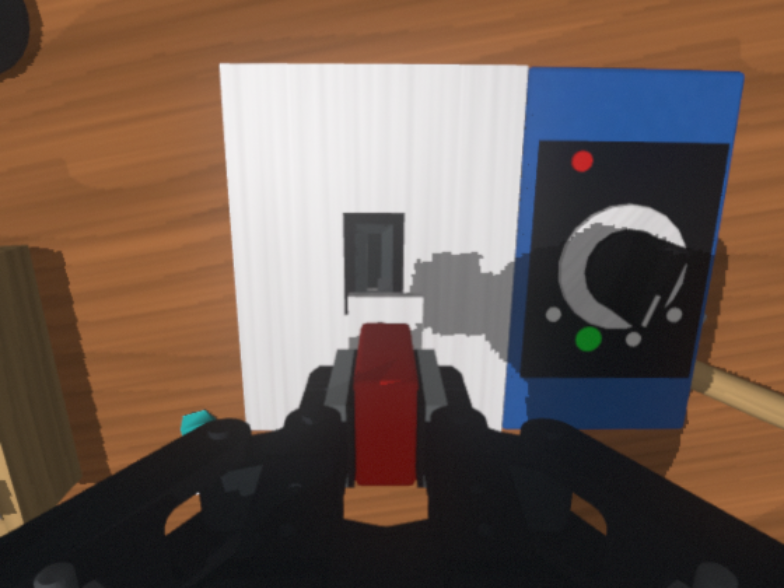

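```bash
python3 - <<'E'
from h import *
c=np.load("w5.npy",allow_pickle=True)[0]
L=ray(c,np.array([(660,295),(643,327)])/1.4,164);print("dial pointer ang",np.degrees(np.arctan2(*(L[1]-L[0])[1::-1])))
z=244.4-20+5
P=ray(c,np.array([(348,295),(423,294.5)])/1.4,z);print(P,np.linalg.norm(P[0]-P[1]));e=P[1]-P[0];print("yaw",np.degrees(np.arctan2(e[1],e[0]))+90)
y=np.radians(-9.8);print("carrier ctr",P.mean(0)-23*np.array([np.cos(y),np.sin(y),0]))
print("plate corners model",(proj(c,[[573.8+np.cos(y)*a-np.sin(y)*b,-149.4+np.sin(y)*a+np.cos(y)*b,120] for a,b in((28,16),(28,-16))])*1.4).round(1), "seen (344,213),(404.5,213)")
H=ray(c,np.array([(358,380),(416,382)])/1.4,244.4+30);print("handle top near/far?",H)
E
```

```text
dial pointer ang 149.94205264109212
[[ 589.79848102 -146.4390276   229.4       ]
 [ 585.92055055 -170.26877598  229.4       ]] 24.143223739687492
yaw -9.242995358069564
carrier ctr [ 565.19513412 -154.43908331  229.4       ]
plate corners model [[342.5 211.6]
 [404.  211.7]] seen (344,213),(404.5,213)
handle top near/far? [[ 580.91900848 -150.43124565  274.4       ]
 [ 578.04259206 -164.19753084  274.4       ]]
```

```bash
python3 -m pendant '[[0,[-6.2,-7.2,15],[0,0,0]],[0,[0,0,15],[0,0,0]],[0,[0,0,4],[0,0,0]]]';  python3 -c "
from h import *
to([574.9,-149.5,195],-99.8)"
```

```text
clock: 12.2
position: [576.8, -141.5, 208.5]
tcp_rot: [-179.9, 0.3, -99.2]
wrist_force: [-0.5, -0.6, -2.1]
finger_gap: 0.178
shift(now) [ 8.2  0.6 13.4] turn [-0.08  0.28  0.63] | dist 15.8 clock 12.2 gap 0.178 F [-0.5 -0.6 -2.1] pos [ 576.8 -141.5  208.5] rot [-179.9    0.3  -99.2]
```

```bash
python3 -m pendant '[[0,[8,0.5,0],[0,0.2,0.5]],[0,[0,0,0],[0,0,0]]]';  python3 -c "
from h import *
to([574.9,-149.5,195],-99.8)"
```

```text
clock: 12.4
position: [575.1, -148.2, 207.5]
tcp_rot: [180.0, 0.1, -99.6]
wrist_force: [-0.4, 0.8, -1.0]
finger_gap: 0.183
shift(now) [ 1.3  0.  12.5] turn [0.   0.08 0.21] | dist 12.6 clock 12.4 gap 0.183 F [-0.4  0.8 -1. ] pos [ 575.1 -148.2  207.5] rot [ 1.80e+02  1.00e-01 -9.96e+01]
```

Centred within about 1 mm. I'll lower it gently and watch the force.

```bash
python3 -m pendant '[[0,[1.2,0,7],[0,0,0]],[0,[0,0,5],[0,0,0]],[0,[0,0,0],[0,0,0]]]';  python3 -c "
from h import *
to([574.9,-149.5,155],-99.8)"
```

```text
clock: 12.7
position: [575.2, -149.3, 195.1]
tcp_rot: [-179.9, 0.1, -99.6]
wrist_force: [-1.2, 0.4, -1.6]
finger_gap: 0.178
shift(now) [ 0.3  0.3 40.1] turn [-0.06  0.09  0.2 ] | dist 40.1 clock 12.7 gap 0.178 F [-1.2  0.4 -1.6] pos [ 575.2 -149.3  195.1] rot [-1.799e+02  1.000e-01 -9.960e+01]
```

```bash
python3 -m pendant '[[0,[0.2,0.2,5],[0,0,0]],[0,[0,0,5],[0,0,0]],[0,[0,0,0],[0,0,0]]]';  python3 -c "
from h import *
to([574.9,-149.5,155],-99.8)"
```

```text
clock: 13.0
position: [575.1, -149.5, 184.4]
tcp_rot: [-179.9, 0.1, -99.6]
wrist_force: [-0.2, -0.4, -0.8]
finger_gap: 0.18
shift(now) [ 0.1  0.2 29.4] turn [-0.08  0.1   0.2 ] | dist 29.4 clock 13.0 gap 0.18 F [-0.2 -0.4 -0.8] pos [ 575.1 -149.5  184.4] rot [-1.799e+02  1.000e-01 -9.960e+01]
```

```bash
python3 -m pendant '[[0,[0,0,5],[0,0,0]],[0,[0,0,5],[0,0,0]],[0,[0,0,0],[0,0,0]]]';  python3 -c "
from h import *
to([574.9,-149.5,155],-99.8)"
```

```text
clock: 13.3
position: [575.1, -149.5, 173.5]
tcp_rot: [-179.9, 0.1, -99.6]
wrist_force: [-0.5, -0.4, -2.1]
finger_gap: 0.176
shift(now) [ 0.1  0.2 18.5] turn [-0.08  0.1   0.2 ] | dist 18.5 clock 13.3 gap 0.176 F [-0.5 -0.4 -2.1] pos [ 575.1 -149.5  173.5] rot [-1.799e+02  1.000e-01 -9.960e+01]
```

```bash
python3 -m pendant '[[0,[0,0,6],[0,0,0]],[0,[0,0,6],[0,0,0]],[0,[0,0,5],[0,0,0]],[0,[0,0,0],[0,0,0]],[0,[0,0,0],[0,0,0]]]';  python3 - <<'E'
from h import *
to([574.9,-149.5,155],-99.8)
c=r.read_camera("side");p=proj(c,[574,-149,140])[0].astype(int);cv2.imwrite("pics/s6.png",cv2.resize(c["image"][p[1]-55:p[1]+55,p[0]-60:p[0]+80],None,fx=5,fy=5,interpolation=cv2.INTER_CUBIC));print(p)
marks(["carrier_red","slot"],"side",c)
c=r.read_camera("wrist");marks(["carrier_red","slot"],"wrist",c);cv2.imwrite("pics/w6.png",cv2.resize(c["image"],None,fx=1.4,fy=1.4))
np.save("w6.npy",np.array([c],dtype=object),allow_pickle=True)
E
```

```text
clock: 13.8
position: [575.1, -149.4, 154.7]
tcp_rot: [-179.9, 0.1, -99.6]
wrist_force: [0.1, -1.3, -1.8]
finger_gap: 0.178
shift(now) [ 0.1  0.2 -0.3] turn [-0.06  0.1   0.2 ] | dist 0.3 clock 13.8 gap 0.178 F [ 0.1 -1.3 -1.8] pos [ 575.1 -149.4  154.7] rot [-1.799e+02  1.000e-01 -9.960e+01]
[292 191]
side carrier_red 0.92 [383.8  22.6  10.3] [325. 269.]
side carrier_red 0.84 [332.5 284.4   9.1] [301. 337.]
side carrier_red 0.67 [548.9 295.2  13.4] [220. 307.]
side slot 0.95 [ 576.3 -146.3  123.3] [292. 196.]
wrist carrier_red 0.65 [ 570.9 -155.3  136.5] [288. 258.]
```

View pics/s6.png

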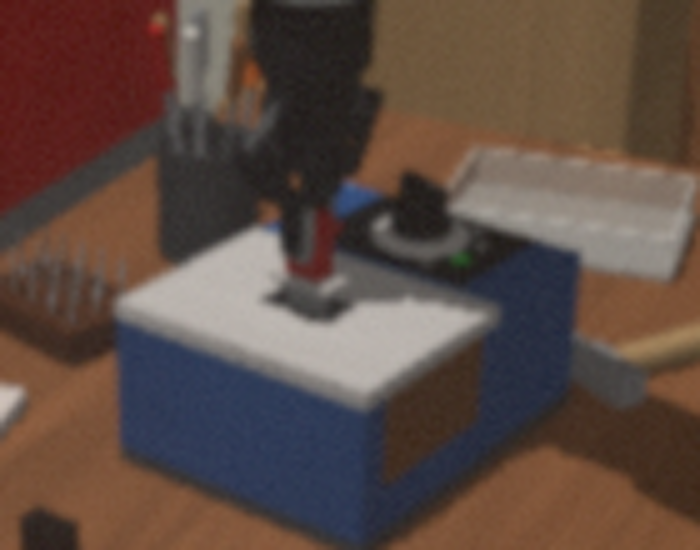

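View pics/w6.png

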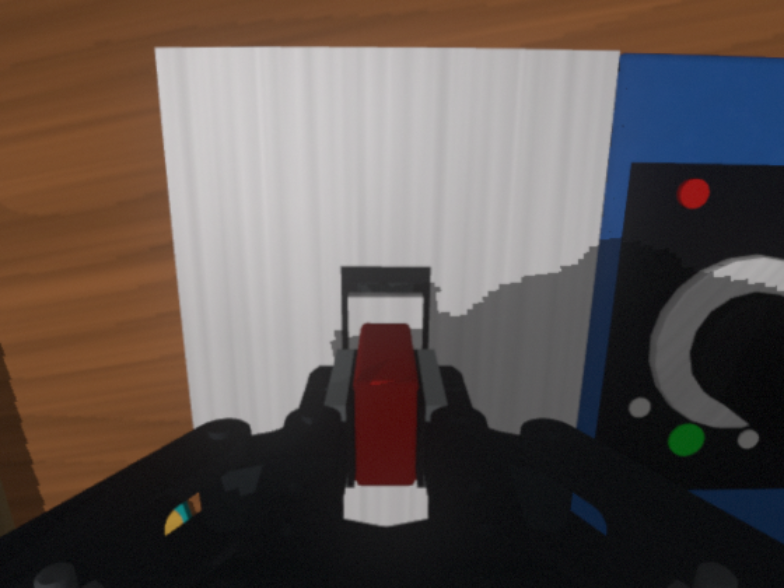

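```bash
python3 -c "
from h import *
c=np.load('w6.npy',allow_pickle=True)[0];y=np.radians(-9.7)
P=ray(c,np.array([(348,295.5),(423.5,295.5)])/1.4,139.7);print('ctr',P.mean(0)-23*np.array([np.cos(y),np.sin(y),0]),np.linalg.norm(P[0]-P[1]))
Q=ray(c,np.array([(342,267),(431,267)])/1.4,120);print('slot',Q.mean(0)-28*np.array([np.cos(y),np.sin(y),0]))
to([574.9,-149.5,155],-99.8)
print(r.close_job())"
```

```text
ctr [ 573.42160582 -149.4622276   139.7       ] 24.362443296539684
slot [ 573.13960176 -149.68450921  120.        ]
shift(now) [ 0.1  0.2 -0. ] turn [-0.08  0.1   0.2 ] | dist 0.3 clock 14.1 gap 0.174 F [ 0.9 -1.  -0.6] pos [ 575.2 -149.4  155. ] rot [-1.799e+02  1.000e-01 -9.960e+01]
the job is handed in; nothing more can be done
None
```

I turned the dial from 0 to the green mark and let go. I then took the red carrier from the middle of the rack and lowered its blade through the slot. The job was handed in at 14.1 s with the gripper still holding the carrier; the system gave no verdict.

- **Carrier in the slot:** at the end the camera put the collar about 0.4 mm from the slot centre. The collar was about 15 mm above the guard, going by where the gripper took hold of it. The tool was within about 0.2° of vertical, and its yaw was 0.2° off the slot line.
- **Forces:** the wrist force stayed around 2 N or less while lowering, so the blade went in without noticeable contact. The 60 mm blade reached well below the cover.
- **Dial:** the pointer read about 150° in a picture taken just before lowering, against about 151° expected for the green mark. In the last close picture the pointer was hidden, so I could not check it again there.
- **Dial grip:** my first grip on the dial bar was about 5 mm off centre and pulled down with up to 29 N. I opened, re-centred and gripped again before turning.
- **Last network check:** the wrist network put the carrier about 6 mm from where I measured it, at 0.65 confidence. In the last side picture the networks reported only the look-alikes as the red carrier. I relied on my own pixel measurements instead.
- **Other things on the bench:** I did not re-measure them at the end. No unexpected contact force showed in the readings while passing over them.

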